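# Let the enamelling kiln cool down

## Task

The firing is over on the jeweller's bench. Turn the thermostat knob back until its pointer lines up with the brass clip on the scale, and lift the loose firebrick away from in front of the kiln door and set it down gently, upright as it stands, on the soldering board beside the brush. Only then swing the kiln door wide open by its handle, to about a right angle, and do not push the brush, the charcoal block, the jars or the stand of small grinding tools about.

Things in the scene. Friction and masses are not known exactly. Their poses are not given: they have to be found in the camera images.
- thermostat (a joint): angle of the knob, rad: 0 at the low end of the scale, growing clockwise seen from above, to 4.71. At 0 the pointer stands at 135 degrees counter-clockwise from the box's x axis; at value q its direction in the box frame is 135 degrees minus q. It starts too high and must be turned back (counter-clockwise from above) by 0.7 to 2.1 rad; the knob stays where it is left
- knob_grip (a point): point on the knob's upright axis, 137 mm above the bench, 14 mm below the top of the grip bar. The black knob sits on top of the thermostat box: a disc 64 mm across and 8 mm thick, its upper side 18 mm below this point, with an upright grip bar on it 60 mm long, 16 mm wide and 32 mm high, to be pinched across its width. The point's x axis points along the bar towards the pointer
- pointer_tip (a point): tip of the knob's slim pointer with a white line, 50 mm from the axis, just above the box's top
- clip_tip (a point): tip of the brass clip on the rim of the scale, 50 mm from the knob's axis: where pointer_tip must be. The clip is 26 mm long, 10 mm wide, lies outside the scale pointing inward, stands 5 mm above the box and cannot be moved by hand
- clip (a joint): angle of the clip on the same scale as joint thermostat, rad
- thermostat_box: fixed grey box, 150 x 150 x 110 mm high, aluminium top with a white round scale of 11 black marks; origin at the centre of its underside, x away from the robot at yaw 0
- brick: loose cream firebrick, 115 mm (its x) x 52 mm (its y) x 60 mm high, 0.27 kg (varies); origin at the centre of its underside. It starts on the bench in front of the kiln door, its long side pointing at the door, and blocks the door
- board: fixed brown soldering board, 260 mm (x) x 180 mm (y) x 20 mm thick; origin at the centre of its underside, its top at z = 20 mm. The brush lies across its far (+x) end
- kiln_door (a joint): opening angle of the kiln door, rad: 0 shut, up to 1.9. The kiln is a fixed grey box, 245 mm deep x 240 wide x 190 high, and its door is the whole front, facing the robot, hung on an upright hinge at the left edge (+y side); the free edge swings towards the robot and then to the left. It stays where it is left
- door_handle (a point): point to grip on the door's handle: an upright round wooden grip, 24 mm across, 92 mm long from z = 122 to 214 mm, that stands 50 mm in front of the door near its free edge; this point is on its axis at z = 185 mm, 29 mm below its top, free to pinch from above in any direction
- door_hinge (a point): point on the door's upright hinge axis, at the height of door_handle; the door is 240 mm wide, its lower edge 22 mm above the bench, and the handle's axis is 205 mm along the door from the hinge and 50 mm out from the front of the door
- brush: loose wooden brush block, 36 mm (x) x 100 mm (y) x 28 mm high, lying on the far end of the soldering board; origin at the centre of its underside; leave alone
- jar_tall: loose glass jar with lid, 72 mm across, 105 mm high, origin under its centre; leave alone
- jar_low: loose glass jar with lid, 84 mm across, 85 mm high, origin under its centre; leave alone
- charcoal: loose black charcoal block, 70 mm (x) x 44 mm (y) x 32 mm high, lying between the thermostat box and the brick; origin at the centre of its underside; leave alone
- bur_stand: loose dark wood block with small grinding tools standing in it, 70 x 130 mm, 75 mm high, origin under its centre; leave alone
Things that resemble listed ones, but are neither listed nor needed, are in the scene too. Leave any green or orange look-alike of the brick alone.

How it is judged:
By the outcome, as a careful person would: the job done as asked, in the order asked, and still so for the second after the job is handed in, with the robot touching nothing.
It also fails if it takes over 72 s, if anything falls off the work surface, if the arm or the gripper's body presses on something with over 40 N, if the wrist force passes 120 N, or if a joint passes its speed limit or range.

## Robot

A 7-joint arm with a two-finger parallel gripper is mounted at the origin on the work surface. World frame = base frame: x ahead of the robot, y to its left, z up, the work surface at z = 0. Lengths are in m, angles in rad, forces in N, time in s.
With the tool pointing down it reaches from about 0.425 to 0.925 m from the base axis. Payload 6.8 kg.
Tool frame: the origin (TCP) lies at the very end of the fingers, on their centre line; the grasp point (between the pads) lies 19 mm behind it (grip_point_offset is the distance from the TCP to the grasp point, in m); z points along the fingers, y is the line along which they close (so a half turn about z gives the same grasp; the last joint's range is limited). The gripper opens to 85 mm and grips with 20 to 120 N. Pads are 22 mm wide; open, the fingers measure 114 mm over their backs; the gripper's body (76 mm by 85 mm) begins 54 mm behind the grasp point. The pads swing forward as they close: fully open they stand 13 mm farther back than shut.
Start: joints at [1.048, 0.477, 0.022, 1.555, -0.011, 1.109, -0.083], TCP at [0.272, -0.618, 0.231] pointing down, gripper open.
Joint ranges: [-2.96, 2.96], [-0.34, 2.1], [-1.41, 1.46], [0.24, 2.44], [-1.37, 4.51], [0.17, 1.92], [-2.96, 2.96]. Speed limits (rad/s): [2.39, 2.39, 3.14, 3.14, 3.14, 3.14, 3.14].

## Interface

Orientations are given as a unit quaternion [w, x, y, z].
In Python, from station import * gives the robot as it stands.
- The arm moves only by the tool carry_out, never from a script. Its argument "rows" is text: rows parted by semicolons, each of 4 numbers parted by spaces: the shift along the world's x, y, z in mm, then the turn about the world's z in degrees. In form: dx dy dz yaw; .... A call has 1 to 10 rows; each row shifts and turns the commanded pose from where the row before left it; what a row does not reach is not made up. A row lasts 1/8 s, in which the tool goes at most 62.5 mm and 10.7 degrees, less where a joint would pass 70% of its speed; a pose out of reach is approached as far as the arm can. A call is refused whole if a number of a shift passes 62.5 or a number of a turn 10.7, either way. A call with a gripper value outside its range is refused whole. "claw" is the finger opening in mm, from 0 to 85.4, set as the call begins (left out, the last holds). The fingers move at their own pace and stop on an object; "force" is the grip in N (left out, the last holds). Time passes only in rows, so rows that do not move let the fingers close. It gives the time, the measured TCP pose, the force, the opening and the grip force at its end, in the units of the state.
- get_obs(): the state, without advancing time (a new reading comes with each control period).
- read_camera(name): name is "scene" or "top" or "wrist"; returns a dict with "img" (400x640x3 uint8, blue, green, red), "fov_y" (degrees; the focal length in pixels is half the picture's height over the tangent of half this angle, whatever the lens; pixels are square), "cx", "cy" (the principal point, pixels), "distortion" ([k1, k2, p1, p2, k3] as OpenCV has them; the pictures are not rectified), "world_to_cam" (4x4, takes a point from world to camera coordinates). Camera axes: x right, y up, looking along -z (the intrinsics and any distortion apply to the point x, -y, -z); pixel columns grow to the right and rows downward; lengths in m; the calibration is good to about 2 mm. A picture is of the moment at which its call begins. There is no depth.
- hand_in(): hands the job in; it is judged then, once.
Trained networks look in the newest picture that a camera, given by its name, has taken for a name from the list of things; names that differ only in an ending like _2 or _b are one class to them, and where a whole thing is asked for, a point or a joint stands for the part that bears it (a point fixed in the world has none). Each returns a list of dicts, best first, with "confidence" (0 to 1); they miss things now and then, are a little off and sometimes report something else, mostly with a low value. They report only what shows in the picture. A call takes as long as a camera call. They do not tell look-alikes from the thing itself.
- recognise(camera, thing): "centre" ([column, row] in pixels, amid what is visible of it).
- outline_of(camera, thing): "pixels" (400x640 bool, what is visible of it) and "centre" ([column, row] in pixels, amid what is visible of it).
- place_of(camera, thing): "centre" ([column, row] in pixels: a listed point, or the origin of a listed thing).
The state is a dict: "t": time; "q": joint angles; "joint_vel": joint speeds; "joint_torque": joint torques, N m; "eef_pos": TCP position; "tool_rot": TCP orientation; "contact_force": force on the tool from outside, world axes, zero at the start; "torque": the same for the moment, N m; "gripper_width": opening from 0.0 (shut) to 1.0 (fully open); "grasp_force": force on a finger pad.
Only numpy, scipy, OpenCV 4.12 (cv2) and the standard library are available. Lean on these libraries where they do the work, as an engineer would, in place of code of your own. Each camera call takes 0.05 s, during which the arm holds its last target. There are 200 camera calls.

## Working session

There is one attempt and no reset: what is moved stays moved. The work goes in short steps, Python scripts to look and compute and a tool call to move; the robot and the scene stay as the last step left them, time stands still between calls to the robot, and variables do not carry over. Pictures are saved under pics/ and viewed, at most 10 in all, crops included, and the job is handed in when it is done.

Besides the shell and the picture viewer there is one more tool, called after "Request:" as name(argument=value, ...) on one line, values as JSON. carry_out: Moves the arm, as the interface text tells. Its arguments: {"type":"object","properties":{"rows":{"type":"string"},"claw":{"type":"number"},"force":{"type":"number"}},"required":["rows"]}

```bash
mkdir -p pics; cat > h.py <<'E'
from station import *
import numpy as np, cv2
def K(c):
    f=200/np.tan(np.radians(c["fov_y"])/2); return np.array([[f,0,c["cx"]],[0,f,c["cy"]],[0,0,1]])
def ray(c,p):
    u=cv2.undistortPoints(np.array([[p]],float),K(c),np.array(c["distortion"],float))[0,0]
    M=np.array(c["world_to_cam"]); R=M[:3,:3]; o=-R.T@M[:3,3]
    return o,R.T@np.array([u[0],-u[1],-1])
def atz(c,p,z):
    o,d=ray(c,p); return o+d*(z-o[2])/d[2]
def proj(c,P):
    P=np.atleast_2d(P); M=np.array(c["world_to_cam"]); X=P@M[:3,:3].T+M[:3,3]
    X=X*[1,-1,-1]
    return cv2.projectPoints(X,np.zeros(3),np.zeros(3),K(c),np.array(c["distortion"],float))[0][:,0]
def tri(obs):
    A=np.zeros((3,3));b=np.zeros(3)
    for c,p in obs:
        o,d=ray(c,p);d/=np.linalg.norm(d);Q=np.eye(3)-np.outer(d,d);A+=Q;b+=Q@o
    return np.linalg.solve(A,b)
E
python3 - <<'E'
from h import *
C={n:read_camera(n) for n in("scene","top")}
for n in C: cv2.imwrite(f"pics/{n}0.png",C[n]["img"])
Z=dict(knob_grip=.137,pointer_tip=.113,clip_tip=.115,thermostat_box=0,brick=0,board=0,door_handle=.185,door_hinge=.185,brush=.02,jar_tall=0,jar_low=0,charcoal=0,bur_stand=0)
for k,z in Z.items():
    for n in C:
        for r in place_of(n,k)[:3]:
            print(k,n,round(r["confidence"],2),np.round(r["centre"],1),np.round(atz(C[n],r["centre"],z),4))
o=get_obs();print(o["eef_pos"],o["tool_rot"],o["t"],o["contact_force"])
E
```

```text
knob_grip top 0.91 [350.8 219.5] [ 0.5259 -0.1064  0.137 ]
pointer_tip scene 0.86 [286.9 198.6] [ 0.5505 -0.1285  0.113 ]
pointer_tip scene 0.63 [298.1 213.4] [ 0.5951 -0.0865  0.113 ]
pointer_tip top 0.72 [361.3 205.9] [ 0.5672 -0.1364  0.113 ]
pointer_tip top 0.46 [315.9 138.8] [ 0.757  -0.0042  0.113 ]
clip_tip top 0.43 [330. 211.] [ 0.5505 -0.0489  0.115 ]
thermostat_box scene 0.59 [299.3 211.7] [ 0.5179 -0.1039  0.    ]
thermostat_box top 0.58 [344.4 225.4] [ 0.5207 -0.0945  0.    ]
brick scene 0.95 [454.1 181.4] [0.3126 0.3882 0.    ]
brick scene 0.9 [403.3 227.9] [0.5238 0.2255 0.    ]
brick scene 0.61 [398.5 168.2] [0.2857 0.1995 0.    ]
brick top 0.84 [182.3 291. ] [0.3113 0.3872 0.    ]
brick top 0.71 [240.5 227. ] [0.5083 0.219  0.    ]
brick top 0.65 [243.7 294.2] [0.3076 0.2015 0.    ]
board scene 0.89 [224.7 193.3] [ 0.4873 -0.3611  0.    ]
board top 0.94 [437.2 239.5] [ 0.4843 -0.3758  0.    ]
door_handle scene 0.93 [377.2 209.3] [0.5937 0.1271 0.185 ]
door_handle top 0.71 [263.7 198. ] [0.5734 0.1296 0.185 ]
door_hinge scene 0.74 [455.9 231.1] [0.627  0.3281 0.185 ]
door_hinge top 0.98 [186.  174.9] [0.6316 0.3431 0.185 ]
brush scene 0.78 [210.1 206.4] [ 0.5571 -0.3824  0.02  ]
brush top 0.57 [442.8 215.9] [ 0.5542 -0.3884  0.02  ]
jar_tall scene 0.66 [317.6 299. ] [0.7908 0.0018 0.    ]
jar_tall top 0.85 [312.4 140.1] [ 0.7816  0.0089 -0.    ]
jar_low scene 0.66 [222.4 267.9] [ 0.7449 -0.2859  0.    ]
jar_low top 0.88 [403. 151.] [ 0.7543 -0.2707  0.    ]
charcoal scene 0.62 [356.4 196.9] [0.4307 0.0691 0.    ]
charcoal top 0.56 [287.4 252. ] [0.4366 0.0748 0.    ]
bur_stand scene 0.81 [268.9 280.5] [ 0.7602 -0.1435  0.    ]
bur_stand scene 0.32 [283.8 197.7] [ 0.4727 -0.1646  0.    ]
bur_stand top 0.95 [363. 144.] [ 0.7731 -0.1471  0.    ]
[ 0.27202681 -0.61777796  0.23129652] [4.71075919e-06 9.78573746e-01 2.05896635e-01 8.16876401e-06] 1.4 [-0.00765106 -0.38623619 -0.22408367]
```

View pics/top0.png

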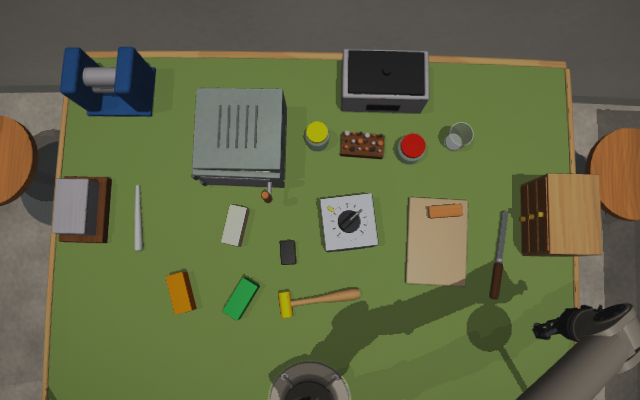

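View pics/scene0.png

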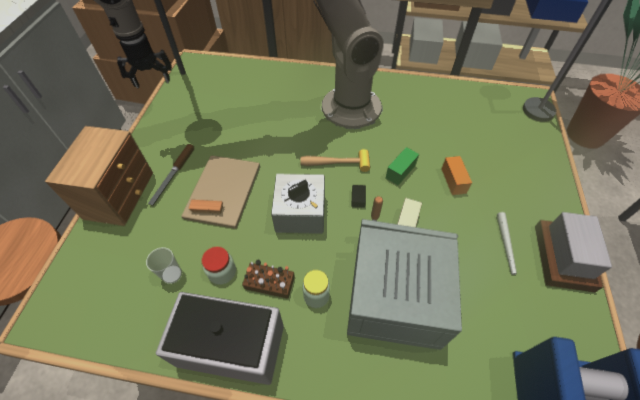

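```bash
python3 - <<'E'
import cv2
a=cv2.imread("pics/top0.png")[160:280,200:400]
cv2.imwrite("pics/topcrop.png",cv2.resize(a,None,fx=4,fy=4,interpolation=cv2.INTER_CUBIC))
E
```

```text
(no output)
```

View pics/topcrop.png

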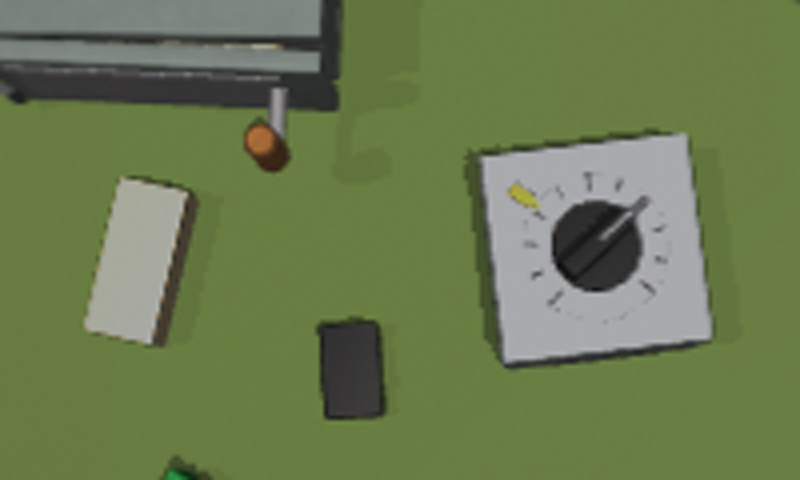

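The top view shows the knob at about (349,221) with its pointer up-right and the brass clip up-left (335,212). The cream brick is at (235,225), the door handle at (266,196) and the brush on the board at (445,211). The scene view agrees.

```bash
python3 - <<'E'
from h import *
c=read_camera("top"); w=read_camera("wrist")
f=lambda x,y,z:atz(c,(200+(x-1.5)/4,160+(y-1.5)/4),z)[:2]
k=f(597,245,.119);p=f(648,198,.113);cl=f(540,208,.115)
an=lambda v:np.degrees(np.arctan2(v[1],v[0]))
bx=np.array([f(*q,.11) for q in((480,157),(687,133),(712,340),(505,366))])
print("knob",k,"boxc",bx.mean(0),"ptr",an(p-k),np.linalg.norm(p-k),"clip",an(cl-k),np.linalg.norm(cl-k),"boxyaw",an(bx[0]-bx[3]),an(bx[1]-bx[2]),an(bx[0]-bx[1])-90)
br=np.array([f(*q,.06) for q in((122,178),(192,190),(155,345),(87,330))])
print("brick",br.mean(0),an(br[0]-br[3]),an(br[1]-br[2]),np.linalg.norm(br[0]-br[3]),np.linalg.norm(br[0]-br[1]))
for t in("board","brush"):
    o=outline_of("top",t)[0]["pixels"].astype(np.uint8)
    cs=max(cv2.findContours(o,0,2)[0],key=cv2.contourArea)
    b=np.array([atz(c,q,.02 if t=="board" else .048)[:2] for q in cv2.boxPoints(cv2.minAreaRect(cs))]);print(t,b.mean(0),b.tolist())
print("handle top tri", f(262,141,.214), "arm cam", np.linalg.inv(w["world_to_cam"]).round(3).tolist(),w["fov_y"])
E
```

```text
knob [ 0.52364854 -0.1020178 ] boxc [ 0.52205983 -0.10186969] ptr -45.82004399938165 0.049433288310557266 clip 57.66593751086178 0.04748680384130524 boxyaw 8.16284702726159 7.581197279868852 8.03703011629544
brick [0.50986057 0.22727618] -10.49091420762138 -11.151266545380123 0.11335119912969666 0.05226491772775992
board [ 0.47908137 -0.36953948] [[0.3492747878342434, -0.27318612836636896], [0.6128529789114832, -0.28269764053607804], [0.609534171548695, -0.46760684558813626], [0.34466353321485566, -0.4546673066770748]]
brush [ 0.56693604 -0.38690714] [[0.5803888655408721, -0.33569685371915775], [0.5898846779830781, -0.43565424811086795], [0.5533989372729352, -0.43798472103331076], [0.5440716976520381, -0.33829274164768885]]
handle top tri [0.57787254 0.12265881] arm cam [[0.402, 0.879, 0.257, 0.336], [-0.916, 0.386, 0.113, -0.589], [0.001, -0.281, 0.96, 0.374], [0.0, 0.0, 0.0, 1.0]] 66.60653865057063
```

Request:
carry_out(rows="20 62 20 0;24 62 16 0;30 62 10 0;35 62 0 0;40 62 0 0;40 62 0 0;32 62 0 0;24 62 0 0;6 14 0 0;0 0 0 0", claw=60)

```text
t: 2.85
eef_pos: [0.4952, -0.1607, 0.2733]
tool_rot: [0.0, 0.978, 0.207, 0.0]
contact_force: [0.3, -1.0, 0.0]
gripper_width: 0.707
grasp_force: 0.0
```

```bash
python3 - <<'E'
from h import *
w=read_camera("wrist"); cv2.imwrite("pics/w1.png",w["img"])
for k,z in dict(knob_grip=.137,pointer_tip=.113,clip_tip=.115,thermostat_box=0).items():
  for r in place_of("wrist",k)[:3]: print(k,round(r["confidence"],2),r["centre"],atz(w,r["centre"],z))
print(proj(w,[[.5236,-.102,.119]]))
E
```

```text
knob_grip 0.67 [269.0, 132.6] [ 0.52473461 -0.09908412  0.137     ]
knob_grip 0.2 [242.8, 90.2] [ 0.54908763 -0.06533675  0.137     ]
pointer_tip 0.97 [321.6, 115.8] [ 0.55684543 -0.13669918  0.113     ]
clip_tip 0.75 [240.9, 90.5] [ 0.54731576 -0.05853345  0.115     ]
thermostat_box 0.91 [287.3, 130.5] [ 0.52014739 -0.10420075  0.        ]
thermostat_box 0.71 [493.9, 189.6] [ 0.56261728 -0.40194985  0.        ]
[[274.34662287 133.70178496]]
```

View pics/w1.png

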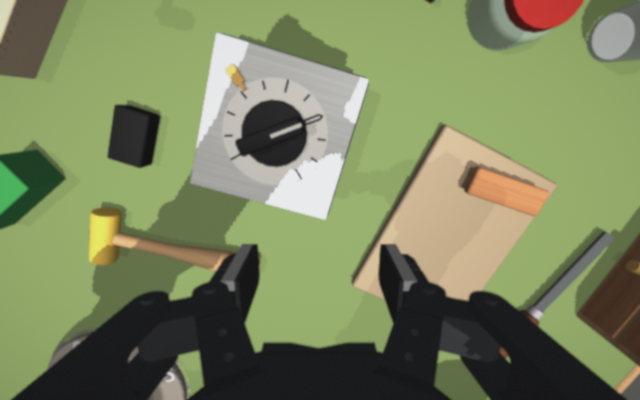

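The wrist picture agrees: knob at (274,132), pointer tip at (322,117), clip tip at about (243,91). The bar lies at about −46° and the clip at about +60°. I'll turn the tool −70° so it pinches across the bar.

```bash
python3 - <<'E'
from h import *
w=read_camera("wrist")
im=w["img"].astype(int); b,g,r=im[...,0],im[...,1],im[...,2]
m=((r-b>60)&(g>60)); m[:, :200]=0;m[:,270:]=0;m[120:]=0
# clip pixels on box top
ys,xs=np.nonzero(m[40:120,205:262]); xs+=205;ys+=40
P=np.array([atz(w,(x,y),.115)[:2] for x,y in zip(xs,ys)])
k=np.array([.5236,-.1017])
print(len(P),P.mean(0),np.linalg.norm(P-k,axis=1).min(),np.linalg.norm(P-k,axis=1).max())
v=P.mean(0)-k;print(np.degrees(np.arctan2(v[1],v[0])))
d=(r+g+b<110);d=d.astype(np.uint8);n,l,s,ce=cv2.connectedComponentsWithStats(d)
i=l[140,262];print(s[i],atz(w,ce[i],.119) if i else 0)
E
```

```text
230 [ 0.5571191  -0.04962146] 0.04884777572741293 0.07197203796224975
57.233611977493766
[ 236  114   67   49 1052] [ 0.5140365  -0.10166771  0.119     ]
```

Request:
carry_out(rows="4 8 0 -10;4 8 0 -10;4 8 0 -10;4 8 0 -10;4 8 0 -10;4 9 0 -10;4 10 0 -10;0 0 -30 0;0 0 -30 0;0 0 0 0", claw=45)

```text
t: 4.4
eef_pos: [0.5212, -0.1029, 0.2114]
tool_rot: [0.001, 0.919, -0.393, -0.002]
contact_force: [-0.3, -0.0, 0.4]
gripper_width: 0.525
grasp_force: 0.0
```

Request:
carry_out(rows="2 1 -30 0;0 0 -30 0;0 0 -20 0;0 0 -7 0;0 0 0 0;0 0 0 0")

```text
t: 5.15
eef_pos: [0.5259, -0.1015, 0.1275]
tool_rot: [-0.0, 0.92, -0.393, 0.001]
contact_force: [-0.2, 1.0, 0.4]
gripper_width: 0.527
grasp_force: 0.0
```

Request:
carry_out(rows="0 0 0 0;0 0 0 0;0 0 0 0;0 0 0 0", claw=5, force=35)

```text
t: 5.65
eef_pos: [0.5249, -0.1017, 0.127]
tool_rot: [0.0, 0.92, -0.393, 0.0]
contact_force: [-2.1, -0.6, 5.5]
gripper_width: 0.18
grasp_force: 36.2
```

Request:
carry_out(rows="0 0 0 10;0 0 0 10;0 0 0 10;0 0 0 10;0 0 0 10;0 0 0 10;0 0 0 10;0 0 0 10;0 0 0 10;0 0 0 10")

```text
t: 6.9
eef_pos: [0.5247, -0.0999, 0.127]
tool_rot: [-0.001, 0.891, 0.455, 0.0]
contact_force: [-3.1, 2.9, 6.5]
gripper_width: 0.179
grasp_force: 36.4
```

Request:
carry_out(rows="0 0 0 4;0 0 0 0;0 0 0 0")

```text
t: 7.28
eef_pos: [0.5247, -0.0999, 0.127]
tool_rot: [-0.001, 0.875, 0.483, -0.0]
contact_force: [-2.7, 3.6, 6.7]
gripper_width: 0.179
grasp_force: 36.5
```

```bash
python3 - <<'E'
from h import *
w=read_camera("wrist");s=read_camera("scene");t=read_camera("top")
for n,c in(("wrist",w),("scene",s),("top",t)):
 for k,z in dict(pointer_tip=.113,clip_tip=.115).items():
  for r in place_of(n,k)[:2]: print(n,k,round(r["confidence"],2),r["centre"],atz(c,r["centre"],z))
a=w["img"][40:240,160:480]
b=s["img"][150:250,240:360]
A=cv2.resize(a,(640,400));B=cv2.resize(b,(480,400),interpolation=cv2.INTER_CUBIC)
cv2.imwrite("pics/k2.png",cv2.resize(np.hstack([A,B]),(800,286)))
E
```

```text
wrist pointer_tip 0.76 [318.3, 160.1] [ 0.54853502 -0.06027788  0.113     ]
wrist clip_tip 0.67 [321.0, 159.8] [ 0.54994709 -0.06062262  0.115     ]
scene pointer_tip 0.65 [311.2, 198.6] [ 0.53901191 -0.05916994  0.113     ]
top clip_tip 0.73 [441.3, 213.4] [ 0.55104592 -0.36194113  0.115     ]
top clip_tip 0.36 [330.0, 210.4] [ 0.55218749 -0.04888831  0.115     ]
```

View pics/k2.png

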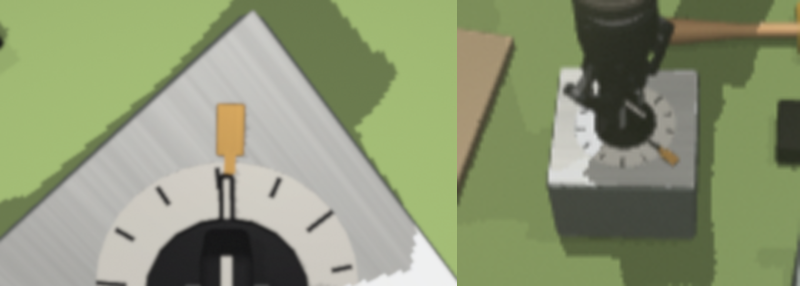

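Close up, the pointer (x≈228) and clip tip (x≈231) nearly coincide. I'll turn −1°, release and check.

Request:
carry_out(rows="0 0 0 -1.3;0 0 0 0;0 0 0 0")

```text
t: 8.1
eef_pos: [0.5246, -0.0999, 0.127]
tool_rot: [-0.001, 0.881, 0.473, -0.0]
contact_force: [-3.0, 3.3, 8.1]
gripper_width: 0.182
grasp_force: 36.4
```

Request:
carry_out(rows="0 0 0 0;0 0 0 0;0 0 0 0;0 0 30 0;0 0 40 0;0 0 40 0;-10 0 20 0;-20 0 0 0;-20 -20 0 0;0 0 0 0", claw=50)

```text
t: 9.35
eef_pos: [0.4736, -0.1231, 0.2562]
tool_rot: [0.0, 0.882, 0.472, -0.001]
contact_force: [0.1, -1.3, -0.3]
gripper_width: 0.582
grasp_force: 0.0
```

```bash
python3 - <<'E'
from h import *
w=read_camera("wrist")
R={}
for k,z in dict(pointer_tip=.113,clip_tip=.115,knob_grip=.137).items():
  for r in place_of("wrist",k)[:1]: print(k,round(r["confidence"],2),r["centre"],atz(w,r["centre"],z));R[k]=r["centre"]
u,v=map(int,R["clip_tip"]); u=min(max(u,60),580);v=max(v,45)
a=w["img"][v-45:v+75,u-60:u+60]
cv2.imwrite("pics/k3.png",cv2.resize(a,None,fx=4,fy=4,interpolation=cv2.INTER_CUBIC))
E
```

```text
pointer_tip 0.57 [354.2, 85.1] [ 0.55053272 -0.06340314  0.113     ]
clip_tip 0.7 [353.9, 83.1] [ 0.55091554 -0.06186643  0.115     ]
knob_grip 0.74 [349.7, 138.5] [ 0.52169673 -0.09735531  0.137     ]
```

View pics/k3.png

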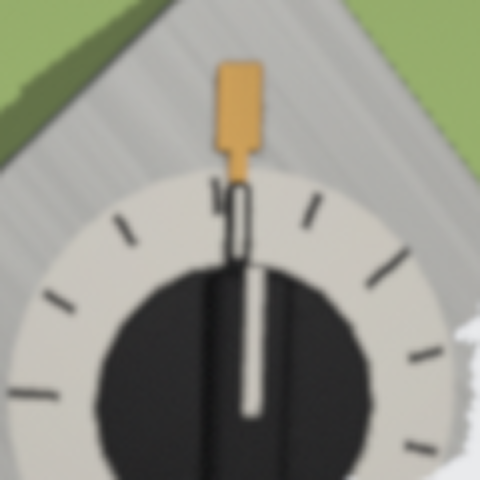

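The pointer is aligned: its tip is at crop (241,185) and the clip tip at (238,182). On to the brick.

Request:
carry_out(rows="0 40 10 -9.6;0 50 10 -9.6;0 50 0 -9.6;0 50 0 -9.6;0 50 0 -9.6;0 50 0 -9.6;0 50 0 -9.6;0 0 0 0", claw=85)

```text
t: 10.55
eef_pos: [0.4739, 0.2213, 0.2765]
tool_rot: [-0.002, 0.996, -0.085, -0.0]
contact_force: [-0.3, -0.9, -1.0]
gripper_width: 0.996
grasp_force: 0.0
```

```bash
python3 - <<'E'
from h import *
w=read_camera("wrist");s=read_camera("scene")
cv2.imwrite("pics/b1.png",w["img"])
print(get_obs()["eef_pos"])
for n,c in(("wrist",w),("scene",s)):
  for r in outline_of(n,"brick")[:3]:
    m=r["pixels"]; col=c["img"][m].mean(0)
    print(n,r["confidence"],r["centre"],col.round())
    g=c["img"].astype(int)
    mm=(m&(g[...,2]>g[m][:,2].max()*.72)).astype(np.uint8)
    cs=max(cv2.findContours(mm,0,2)[0],key=cv2.contourArea)
    b=np.array([atz(c,q,.06)[:2] for q in cv2.boxPoints(cv2.minAreaRect(cs))]);print(b.mean(0).round(4),b.round(3).tolist())
print([ (r["confidence"],atz(w,r["centre"],0)) for r in place_of("wrist","brick")])
E
```

```text
[0.47495977 0.21629851 0.27597159]
wrist 0.91 [239.0, 312.4] [ 53. 110. 169.]
[0.2883 0.3773] [[0.315, 0.412], [0.338, 0.365], [0.263, 0.342], [0.237, 0.391]]
wrist 0.78 [306.5, 141.3] [159. 186. 203.]
[0.5105 0.23  ] [[0.46, 0.268], [0.571, 0.244], [0.561, 0.194], [0.45, 0.214]]
wrist 0.62 [352.3, 286.0] [ 84. 154.  70.]
[0.2798 0.1953] [[0.264, 0.255], [0.335, 0.157], [0.298, 0.135], [0.223, 0.234]]
scene 0.89 [457.9, 173.1] [ 57. 106. 156.]
[0.3119 0.3831] [[0.269, 0.343], [0.236, 0.388], [0.357, 0.422], [0.387, 0.38]]
scene 0.71 [400.0, 162.3] [ 67. 122.  65.]
[0.2995 0.2064] [[0.33, 0.158], [0.23, 0.222], [0.271, 0.255], [0.367, 0.19]]
scene 0.68 [411.0, 214.2] [117. 145. 157.]
[0.5045 0.2331] [[0.549, 0.199], [0.449, 0.22], [0.461, 0.269], [0.559, 0.246]]
[(0.81, array([0.29843817, 0.20576958, 0.        ])), (0.6, array([0.51188622, 0.22805165, 0.        ])), (0.6, array([0.30546181, 0.38428952, 0.        ]))]
```

View pics/b1.png

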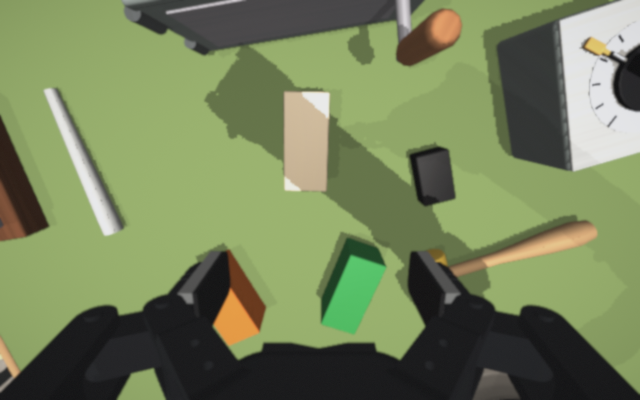

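The cream brick shows at (306,141) in line with the tool, and both cameras put its centre near (0.511, 0.229). Descending.

Request:
carry_out(rows="18 7 -30 -1;18 6 -50 0;0 0 -60 0;0 0 -50 0;0 0 -40 0;0 0 -20 0;0 0 -8 0;0 0 0 0;0 0 0 0")

```text
t: 11.92
eef_pos: [0.5122, 0.229, 0.0197]
tool_rot: [-0.001, 0.995, -0.097, 0.001]
contact_force: [0.6, 0.6, 0.3]
gripper_width: 0.994
grasp_force: 0.0
```

Request:
carry_out(rows="0 0 0 0;0 0 0 0;0 0 0 0;0 0 0 0;0 0 0 0", claw=40, force=40)

```text
t: 12.55
eef_pos: [0.5118, 0.2291, 0.0191]
tool_rot: [-0.0, 0.995, -0.097, 0.001]
contact_force: [-0.6, 0.3, 5.4]
gripper_width: 0.604
grasp_force: 43.2
```

Request:
carry_out(rows="0 0 10 0;0 0 40 0;0 0 60 0;-10 0 60 0;-20 0 50 0;-20 -20 10 3;-5 -50 0 3;0 -60 0 3;0 -60 0 0;0 -60 0 0")

```text
t: 13.8
eef_pos: [0.4551, -0.0234, 0.2484]
tool_rot: [0.0, 1.0, -0.018, -0.0]
contact_force: [1.4, 0.1, -3.1]
gripper_width: 0.61
grasp_force: 43.4
```

Request:
carry_out(rows="0 -60 0 0;0 -60 0 0;0 -60 0 0;0 -60 0 0;0 -60 0 0;0 -30 0 0;0 -19 0 0;0 0 -30 0;0 0 -40 0;0 0 0 0")

```text
t: 15.05
eef_pos: [0.4542, -0.368, 0.1755]
tool_rot: [-0.002, 1.0, -0.018, -0.003]
contact_force: [0.5, 0.5, -2.6]
gripper_width: 0.602
grasp_force: 43.2
```

```bash
python3 - <<'E'
from h import *
w=read_camera("wrist");t=read_camera("top")
o=get_obs();print(o["eef_pos"],o["tool_rot"],o["gripper_width"],o["contact_force"])
cv2.imwrite("pics/p1.png",w["img"])
for n,c in(("wrist",w),("top",t)):
 for k in("board","brush"):
  for r in outline_of(n,k)[:1]:
    cs=max(cv2.findContours(r["pixels"].astype(np.uint8),0,2)[0],key=cv2.contourArea)
    b=np.array([atz(c,q,.02 if k=="board" else .048)[:2] for q in cv2.boxPoints(cv2.minAreaRect(cs))]);print(n,k,b.mean(0).round(3),b.round(3).tolist())
E
```

```text
[ 0.4567274  -0.36988557  0.1791676 ] [-1.36579258e-04  9.99839851e-01 -1.78944849e-02  2.02480770e-04] 0.605859375283517 [-0.35955876 -0.31230464 -2.39467631]
wrist board [ 0.493 -0.37 ] [[0.384, -0.253], [0.614, -0.288], [0.604, -0.464], [0.372, -0.474]]
wrist brush [ 0.567 -0.391] [[0.58, -0.339], [0.589, -0.437], [0.554, -0.444], [0.543, -0.342]]
top board [ 0.479 -0.367] [[0.351, -0.269], [0.615, -0.283], [0.608, -0.466], [0.343, -0.449]]
top brush [ 0.567 -0.389] [[0.581, -0.336], [0.591, -0.439], [0.554, -0.441], [0.544, -0.339]]
```

View pics/p1.png

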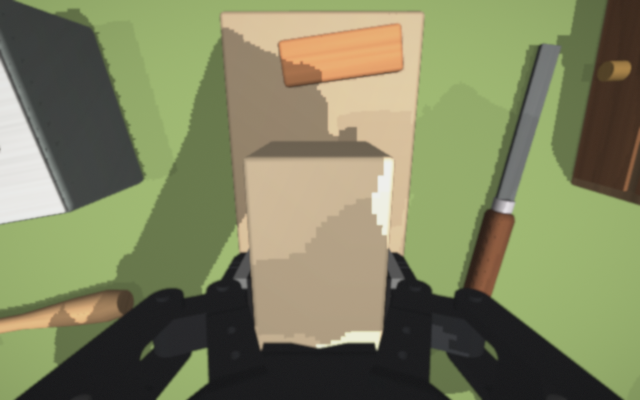

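The brick is held level above the board, with the brush at (340,55) clear ahead of it. Lowering.

Request:
carry_out(rows="0 0 -40 0;0 0 -40 0;0 0 -30 0;0 0 -15 0;0 0 -9 0;0 0 -3 0;0 0 -1 0;0 0 0 0;0 0 0 0")

```text
t: 16.48
eef_pos: [0.4564, -0.3707, 0.0408]
tool_rot: [0.0, 1.0, -0.019, 0.0]
contact_force: [-0.5, -0.3, -2.9]
gripper_width: 0.603
grasp_force: 43.4
```

Request:
carry_out(rows="0 0 -1 0;0 0 -0.5 0;0 0 0 0;0 0 0 0")

```text
t: 16.98
eef_pos: [0.4562, -0.3706, 0.0391]
tool_rot: [0.0, 1.0, -0.019, 0.0]
contact_force: [-3.9, 1.5, 3.6]
gripper_width: 0.602
grasp_force: 44.1
```

Request:
carry_out(rows="0 0 0 0;0 0 0 0;0 0 0 0;0 0 0 0;0 0 30 0;0 0 60 0;0 0 60 0;0 30 60 0;0 60 40 0;0 60 10 0", claw=80)

```text
t: 18.23
eef_pos: [0.4572, -0.23, 0.2921]
tool_rot: [0.001, 1.0, -0.019, 0.002]
contact_force: [1.2, 0.2, -0.7]
gripper_width: 0.938
grasp_force: 0.0
```

Request:
carry_out(rows="0 60 0 0;0 60 0 0;0 60 0 0;0 60 0 0;0 60 0 0;-5 30 0 0;0 0 0 0;0 0 0 0")

```text
t: 19.23
eef_pos: [0.4512, 0.0985, 0.2892]
tool_rot: [0.0, 1.0, -0.019, -0.0]
contact_force: [0.4, -0.4, -0.4]
gripper_width: 0.937
grasp_force: 0.0
```

```bash
python3 - <<'E'
from h import *
w=read_camera("wrist");s=read_camera("scene");t=read_camera("top")
o=get_obs();print(o["eef_pos"],o["tool_rot"],o["t"],o["q"])
H={}
for n,c in(("wrist",w),("scene",s),("top",t)):
 for k in("door_handle","door_hinge"):
  for r in place_of(n,k)[:2]:
    print(n,k,round(r["confidence"],2),np.round(r["centre"],1),atz(c,r["centre"],.185).round(4))
    H.setdefault(k,[]).append((c,r["centre"])) if r["confidence"]>.5 else 0
for k in H: print(k,tri(H[k]).round(4),len(H[k]))
A=w["img"]; B=t["img"][150:300,380:500]
cv2.imwrite("pics/h1.png",np.hstack([cv2.resize(A,(480,300)),cv2.resize(B,(240,300))]))
E
```

```text
[0.4513541  0.09803788 0.28918182] [ 1.99768153e-04  9.99804893e-01 -1.97514643e-02 -1.23645577e-04] 19.375 [ 0.30869001  0.12003514 -0.70200435  1.93234297  0.08634361  1.11926735
 -2.03783892]
wrist door_handle 0.69 [276.8  32.5] [0.5779 0.1235 0.185 ]
wrist door_hinge 0.62 [333.7 171.9] [0.4732 0.0847 0.185 ]
wrist door_hinge 0.59 [530.2 106.6] [ 0.5188 -0.0696  0.185 ]
scene door_handle 0.59 [376.3 206. ] [0.5837 0.1239 0.185 ]
scene door_handle 0.32 [316.5 296.9] [0.8523 0.0111 0.185 ]
scene door_hinge 0.89 [457.4 231.8] [0.6284 0.3318 0.185 ]
top door_handle 0.83 [265.8 195.8] [0.5795 0.1242 0.185 ]
top door_hinge 0.79 [186.2 175.3] [0.6305 0.3424 0.185 ]
top door_hinge 0.54 [315.9 139.5] [ 0.7366 -0.0057  0.185 ]
door_handle [0.5797 0.1245 0.1791] 3
door_hinge [0.6123 0.1465 0.4704] 5
```

View pics/h1.png

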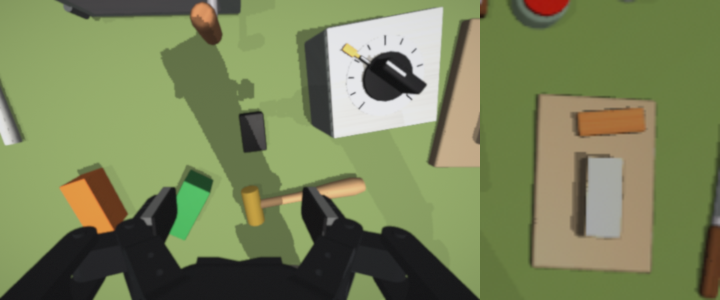

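The brick stands upright on the board beside the untouched brush, and the clip and pointer are still aligned. In the wrist view the handle is at (277,32). All three cameras put its axis near (0.579, 0.124), so I'll approach it with the fingers closing along x.

Request:
carry_out(rows="14 3 0 -10;14 3 0 -10;14 3 0 -10;14 3 0 -10;14 3 0 -10;14 3 0 -10;14 3 0 -10;14 3 0 -10;15 2 0 -8;0 0 0 0", claw=50)

```text
t: 20.92
eef_pos: [0.544, 0.1152, 0.2685]
tool_rot: [0.016, 0.826, -0.562, -0.019]
contact_force: [-0.1, 0.5, 0.1]
gripper_width: 0.584
grasp_force: 0.0
```

```bash
python3 - <<'E'
from h import *
o=get_obs();print(o["eef_pos"],o["tool_rot"],o["t"],o["q"])
t=read_camera("top")
for r in outline_of("top","kiln_door")[:1]+outline_of("scene","kiln_door")[:1]: print(r["confidence"],r["centre"],r["pixels"].sum())
w=read_camera("wrist")
for k in("door_handle","door_hinge"):
  for r in place_of("wrist",k)[:2]: print(k,r["confidence"],r["centre"],atz(w,r["centre"],.185))
E
```

```text
[0.54396656 0.11520737 0.26851569] [ 0.01649364  0.82643314 -0.56247903 -0.01880359] 20.925 [-0.67843691  0.28761875  0.45129817  1.78787627 -0.1425755   1.147465
 -2.94412441]
0.57 [208.4, 178.4] 524
0.61 [391.4, 222.8] 895
door_handle 0.77 [265.8, 202.3] [0.57709394 0.12569583 0.185     ]
```

Joint 7 is at its limit in that direction, so I'll turn the other way. The half-turn grasp is equivalent and leaves room for the door's clockwise swing.

Request:
carry_out(rows="-10 0 10 10;-10 0 10 10;-10 0 5 10;0 0 0 10;0 0 0 10;0 0 0 10;0 0 0 10;0 0 0 10;0 0 0 10;0 0 0 10")

```text
t: 22.48
eef_pos: [0.5137, 0.1136, 0.2939]
tool_rot: [0.025, 0.962, 0.273, -0.001]
contact_force: [-1.0, -0.5, -0.3]
gripper_width: 0.582
grasp_force: 0.0
```

Request:
carry_out(rows="0 0 0 10;0 0 0 10;0 0 0 10;0 0 0 10;0 0 0 10;0 0 0 8;0 0 0 0;0 0 0 0")

```text
t: 23.48
eef_pos: [0.5137, 0.1138, 0.2938]
tool_rot: [0.023, 0.712, 0.702, 0.012]
contact_force: [0.8, -0.4, -0.4]
gripper_width: 0.582
grasp_force: 0.0
```

```bash
python3 - <<'E'
from h import *
o=get_obs();print(o["eef_pos"],o["tool_rot"],o["t"],o["q"])
w=read_camera("wrist")
for k in("door_handle","door_hinge"):
  for r in place_of("wrist",k)[:2]: print(k,r["confidence"],r["centre"],atz(w,r["centre"],.185))
E
```

```text
[0.51371656 0.11381884 0.29378101] [0.0225411  0.71163802 0.70208893 0.01159151] 23.475 [-0.45280131  0.14709114  0.10824274  1.86903646  0.01736913  1.08641585
 -0.36732534]
door_handle 0.65 [388.7, 182.5] [0.57812053 0.12356321 0.185     ]
door_handle 0.39 [457.4, 303.4] [ 0.65395271 -0.00163946  0.185     ]
door_hinge 0.45 [342.3, 313.0] [ 0.53936843 -0.00673444  0.185     ]
```

Request:
carry_out(rows="22 4 0 0;22 3 0 0;22 3 0 0;0 0 0 0;0 0 -50 0;0 0 -50 0;0 0 -28 0;0 0 0 0;0 0 0 0")

```text
t: 24.75
eef_pos: [0.5803, 0.1246, 0.1671]
tool_rot: [0.023, 0.71, 0.703, 0.012]
contact_force: [0.1, -0.9, -0.2]
gripper_width: 0.584
grasp_force: 0.0
```

Request:
carry_out(rows="0 0 0 0;0 0 0 0;0 0 0 0;0 0 0 0", claw=10, force=30)

```text
t: 25.25
eef_pos: [0.5806, 0.1247, 0.1674]
tool_rot: [0.023, 0.711, 0.703, 0.013]
contact_force: [0.7, -0.2, 5.9]
gripper_width: 0.282
grasp_force: 28.9
```

```bash
python3 - <<'E'
import numpy as np
r=np.array([-.048,-.2055])*1000
def R(a):
    a=-np.radians(a);return np.array([[np.cos(a),-np.sin(a)],[np.sin(a),np.cos(a)]])
P=np.array([R(a)@r for a in range(0,96,5)])
for a,p,d in zip(range(5,96,5),P[1:]-P[0],np.diff(P,axis=0)):print(a,d.round(1),p.round(1))
E
```

```text
5 [-17.7   5. ] [-17.7   5. ]
10 [-17.2   6.5] [-35.   11.5]
15 [-16.6   8. ] [-51.6  19.4]
20 [-15.8   9.4] [-67.4  28.8]
25 [-15.   10.7] [-82.4  39.5]
30 [-14.  12.] [-96.3  51.5]
35 [-12.9  13.2] [-109.2   64.7]
40 [-11.7  14.2] [-120.9   78.9]
45 [-10.4  15.2] [-131.3   94.1]
50 [-9. 16.] [-140.3  110.2]
55 [-7.6 16.8] [-147.9  126.9]
60 [-6.1 17.4] [-154.   144.3]
65 [-4.6 17.8] [-158.5  162.2]
70 [-3.  18.2] [-161.5  180.3]
75 [-1.4 18.4] [-162.9  198.7]
80 [ 0.2 18.4] [-162.7  217.1]
85 [ 1.8 18.3] [-160.9  235.4]
90 [ 3.4 18.1] [-157.5  253.5]
95 [ 5.  17.7] [-152.5  271.2]
```

Request:
carry_out(rows="-8 2 0 -2.2;-9.5 2 0 -2.5;0 0 0 0;0 0 0 0")

```text
t: 25.75
eef_pos: [0.5632, 0.13, 0.1674]
tool_rot: [0.023, 0.738, 0.674, 0.012]
contact_force: [0.8, 2.8, 6.3]
gripper_width: 0.284
grasp_force: 29.5
```

Request:
carry_out(rows="-17.2 6.8 0 -5;-16.6 8 0 -5;-15.8 9.4 0 -5;0 0 0 0;0 0 0 0")

```text
t: 26.38
eef_pos: [0.5144, 0.155, 0.1674]
tool_rot: [0.024, 0.82, 0.572, 0.01]
contact_force: [2.8, 5.7, 5.0]
gripper_width: 0.274
grasp_force: 30.5
```

Request:
carry_out(rows="-15 10.7 0 -5;-14 12 0 -5;-12.9 13.2 0 -5;-11.7 14.2 0 -5;0 0 0 0;0 0 0 0")

```text
t: 27.12
eef_pos: [0.4624, 0.206, 0.1674]
tool_rot: [0.024, 0.907, 0.421, 0.008]
contact_force: [9.3, 6.9, -1.5]
gripper_width: 0.279
grasp_force: 30.1
```

```bash
python3 - <<'E'
import numpy as np
from scipy.optimize import least_squares
P=np.array([[.5806,.1247],[.5632,.130],[.5144,.155],[.4624,.206]])
print(least_squares(lambda h:np.hypot(*(P-h).T)-.211,[.628,.33]).x, least_squares(lambda h:np.hypot(*(P-h[:2]).T)-h[2],[.628,.33,.211]).x)
h=np.array([.628,.33]) if 0 else least_squares(lambda h:np.hypot(*(P-h).T)-.211,[.628,.33]).x
for p in P: print(np.degrees(np.arctan2(*(p-h)[::-1]))%360)
v=P[3]-h
for a in range(5,61,5):
  t=-np.radians(a);print(a,((np.array([[np.cos(t),-np.sin(t)],[np.sin(t),np.cos(t)]])@v-v)*1000).round(1))
E
```

```text
[0.63398382 0.32881299] [0.63408202 0.32895465 0.21116586]
255.34313931482032
250.40263620771236
235.47192185927904
215.5936075468733
5 [-10.1  15.4]
10 [-18.7  31.7]
15 [-25.9  48.6]
20 [-31.7  66.1]
25 [-35.8  84. ]
30 [-38.4 102.2]
35 [-39.4 120.6]
40 [-38.8 139. ]
45 [-36.6 157.3]
50 [-32.8 175.3]
55 [-27.4 192.9]
60 [-20.6 210. ]
```

Request:
carry_out(rows="-8 17 0 -5;-8.6 16.3 0 -5;-7.2 16.9 0 -5;-5.8 17.5 0 -5;0 0 0 0;0 0 0 0")

```text
t: 27.88
eef_pos: [0.4308, 0.2718, 0.1674]
tool_rot: [0.024, 0.966, 0.257, 0.0]
contact_force: [0.6, 1.5, 8.5]
gripper_width: 0.281
grasp_force: 29.6
```

Request:
carry_out(rows="-4.1 17.9 0 -5;-2.6 18.2 0 -5;-1 18.4 0 -5;0 0 0 0;0 0 0 0")

```text
t: 28.5
eef_pos: [0.4228, 0.3264, 0.1673]
tool_rot: [0.023, 0.991, 0.128, -0.003]
contact_force: [-0.9, 0.9, 8.0]
gripper_width: 0.277
grasp_force: 30.3
```

Request:
carry_out(rows="0.6 18.4 0 -5;2.2 18.3 0 -5;3.8 18 0 -5;0 0 0 0;0 0 0 0")

```text
t: 29.12
eef_pos: [0.4294, 0.3813, 0.1674]
tool_rot: [0.022, 1.0, -0.002, -0.007]
contact_force: [-1.2, 1.2, 8.1]
gripper_width: 0.275
grasp_force: 30.3
```

Request:
carry_out(rows="0 0 0 0;0 0 0 0;0 0 0 0;0 0 0 0;0 0 30 0;0 0 40 0;0 0 50 0;-20 -30 30 0;0 -30 0 0;0 0 0 0", claw=44)

```text
t: 30.38
eef_pos: [0.4088, 0.3172, 0.3163]
tool_rot: [0.024, 1.0, -0.004, -0.008]
contact_force: [-0.4, 0.5, 0.3]
gripper_width: 0.515
grasp_force: 0.0
```

```bash
python3 - <<'E'
from h import *
t=read_camera("top"); s=read_camera("scene")
for n,c in(("top",t),("scene",s)):
  for r in place_of(n,"door_handle")[:1]:
    p=atz(c,r["centre"],.185);v=p[:2]-[.634,.329];print(n,r["confidence"],p,255.3-np.degrees(np.arctan2(v[1],v[0]))%360)
o=get_obs();print(o["t"],o["eef_pos"],o["contact_force"])
for k,z in dict(brick=0,brush=.02,jar_tall=0,jar_low=0,charcoal=0,bur_stand=0).items():
  print(k,[atz(t,r["centre"],z).round(3) for r in place_of("top",k)[:3]])
cv2.imwrite("pics/end.png",t["img"])
E
```

```text
top 0.72 [ 0.50608347 -0.09037358  0.185     ] 2.262653900682807
scene 0.87 [0.43480629 0.38044534 0.185     ] 89.7812189089041
30.575 [0.40799261 0.32041825 0.31521096] [ 0.4430804  -0.33892958  0.26547385]
brick [array([0.31, 0.39, 0.  ]), array([ 0.465, -0.38 ,  0.   ]), array([0.306, 0.199, 0.   ])]
brush [array([ 0.564, -0.39 ,  0.02 ])]
jar_tall [array([ 0.786, -0.001,  0.   ]), array([0.431, 0.078, 0.   ])]
jar_low [array([ 0.756, -0.277,  0.   ])]
charcoal [array([0.432, 0.068, 0.   ])]
bur_stand [array([ 0.767, -0.146,  0.   ])]
```

View pics/end.png

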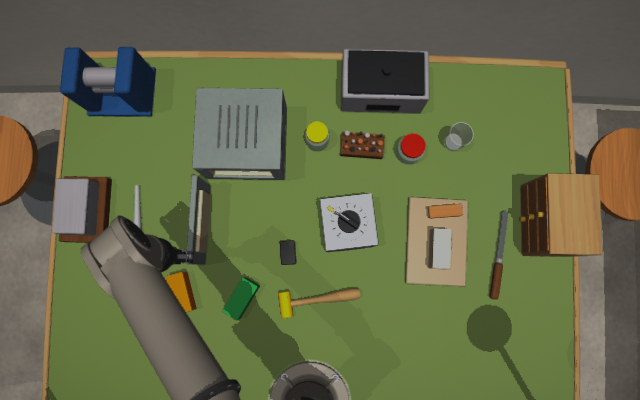

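The top view shows the door open at about 90° (200,220), the brick on the board at (441,248) and the pointer on the clip. Everything else is where it started, and the arm is clear.

```bash
python3 -c "
from station import *
print(hand_in())"
```

```text
the job is handed in; nothing more can be done
None
```

The job is handed in at about 31 s of the 72 s limit: the pointer is on the brass clip, the brick stands upright on the board beside the brush, and the door is open about 90°, with nothing else visibly moved.

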